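# Prop a sagging over-bench shelf level with a ratchet jack

### The job

One end of the shelf over the bench has slipped down its post. Lay the wooden block flat and about centred on the head of the red ratchet jack, under the shelf, then let go of it and pump the jack's lever, one click to a stroke, until the shelf is level again: stop at the click that brings it level. Raise the jack by its lever only, leave the shelf standing on block and jack with the lever back up, and leave the jar, the funnel and the clothes peg where they are.

Things in the scene. Friction and masses are not known exactly. Their poses are not given: they have to be found in the camera images.
- overshelf: Fixed frame of the shelf: two upright steel tubes (25 mm thick, 400 mm tall), joined by a thin rail near their tops. Origin on the bench under the shelf's middle; x points to the back of the bench (away from the robot), y along the shelf to its left end, z up. The tubes stand at x +50 mm, y +250 and -250 mm.
- shelf (a joint): Slope of the shelf board in rad: 0 level, negative = its right (-y) end hangs low; starts at -0.065. Turns about its left collar (y +250 mm of the frame), whose height is fixed. White board 580 mm long, 180 deep (x -90 to +90 mm of the frame), 18 thick, stock fixed on it; level, its underside is 280 mm above the bench. It weighs 17 to 30 N on the jack and falls back unless carried.
- shelf_edge (a point): Point on the lower front edge of the shelf board, 370 mm from the left collar's axis, roughly over the jack: 280 mm above the bench when the shelf is level, about 256 mm at the start.
- jack: Red ratchet jack, fixed on the bench. Origin on the bench under the head's centre; its lever points to its -x (roughly at the robot). Base plate 170 x 100 x 8 mm, from x -120 to +50 mm; housing up to 128 mm high. The lever's pivot is a level axle along y at x -40 mm, 107.7 mm above the bench.
- jack_head (a point): Centre of the flat top of the jack's head, a dark steel plate 46 x 46 x 8 mm on the toothed ram, level, axes as the jack's. It starts 195 to 210 mm above the bench, 43 to 64 mm below the shelf, and about 35 mm behind the shelf's front edge. It rises 7 mm with each click and stays there; 6 to 8 clicks bring the shelf level with the block in between.
- ram: The toothed ram with the head on it; slides straight up, held by a pawl. Origin below the head's centre, on the bench when fully down, rising with the ram. To be raised by the lever, not by gripping or pushing it.
- lever (a joint): Angle of the jack's lever in rad: 0 is up, at rest (a spring brings it back), 0.36 fully down, at its stop. A stroke down to at least 0.30 and all the way back up to below 0.02 gains exactly one click of 7 mm, never two; strokes under 0.25 gain none.
- lever_grip (a point): Middle of the upper face of the lever's black rubber grip (85 mm long, 26 wide, 18 thick). The grip's middle is 145 mm from the pivot, its upper face 9 mm higher; at rest the lever rises outwards at 0.22 rad, so this point is about 148 mm above the bench. Fully down it is 52 mm lower. 4 to 14 N press it down; it swings back up as the hand lifts.
- block_center (a point): Centre (half-way up) of the loose wooden block lying flat on the bench: 120 mm long (its x axis, pointing roughly away from the robot), 45 mm wide (y), 30 mm high (z), 80 to 130 g. Packing between head and shelf; taken across its 45 mm width near one end, the gripper can stay in front of the shelf's edge.
- block: The same wooden block; this origin is the centre of its underside.
- caddy: Steel caddy with a hinged lid, 150 x 210 x 125 mm plus a small lid knob, standing under the left half of the shelf; fixed. Origin at the centre of its underside.
- jar: Glass jar with a yellow cap, 72 mm across, 115 mm tall, loose. Origin at the centre of its underside.
- funnel: Orange plastic funnel standing on its wide mouth, 110 mm across, 115 mm tall, loose. Origin at the centre of its underside.
- clothes_peg: Wooden clothes peg lying on the bench, 75 mm long (x), 14 mm wide, 11 mm high, loose. Origin under its middle.
There are look-alikes about, which are no part of the job. Leave any pink look-alike of the block alone.

How it is judged:
By the outcome, as a careful person would: the job done as asked, in the order asked, and still so for the second after the job is handed in, with the robot touching nothing.
It also fails if it takes over 64 s, if anything falls off the work surface, if the arm or the gripper's body presses on something with over 40 N, if the wrist force passes 120 N, or if a joint passes its speed limit or range.

### The arm

A 6-joint arm with a two-finger parallel gripper is mounted at the origin on the work surface. World frame = base frame: x ahead of the robot, y to its left, z up, the work surface at z = 0. Lengths are in m, angles in rad, forces in N, time in s.
With the tool pointing down it reaches from about 0.225 to 0.875 m from the base axis. Payload 3.4 kg.
Tool frame: the origin (TCP) lies midway between the tips of the shut fingers; the grasp point (between the pads) lies 19 mm behind it; z points along the fingers, x is the direction in which the jaws open and shut, and the axes are right-handed (so a half turn about z gives the same grasp; the last joint's range is limited). The gripper opens to 85 mm and grips with 20 to 120 N. Pads are 22 mm wide; open, the fingers measure 114 mm over their backs; the gripper's body (76 mm by 85 mm) begins 54 mm behind the grasp point. The pads swing forward as they close: fully open they stand 13 mm farther back than shut.
Start: joints at [1.106, 0.276, 1.505, -0, 1.361, -0.121], TCP at [0.194, 0.541, 0.231] pointing down, gripper open.
Joint ranges: [-2.89, 2.89], [-0.75, 2.08], [0.22, 2.7], [-1.18, 4.32], [0.11, 2.71], [-2.7, 2.7]. Speed limits (rad/s): [2.57, 2.57, 3.14, 3.14, 3.14, 3.14].

### API

Orientations are given as a rotation vector (axis times angle).
In Python, from station import readout, imaging, env, spotter gives the robot as it stands.
- The arm moves only by the tool carry_out, never from a script. Its argument "motion" is a list of rows, each an object with "hand": the closure, from 0 (fully open) to 1 (shut); "translation": the shift along the world's x, y, z in mm, a list of three; "yaw": the turn about the world's z in rad. A call has exactly 5 rows; each row shifts and turns the commanded pose from where the row before left it; what a row does not reach is not made up. A row lasts 1/10 s, in which the tool goes at most 50 mm and 8.59 degrees, less where a joint would pass 70% of its speed; a pose out of reach is approached as far as the arm can. A call is refused whole if a number of a shift passes 50 or a number of a turn 0.15, either way. A call with a gripper value outside its range is refused whole. The fingers move at their own pace and stop on an object; "grip_force" is the grip in N (left out, the last holds). Time passes only in rows, so rows that do not move let the fingers close, or fill a call up. It gives the time, the measured TCP pose, the force and the opening at its end, in the units of the state.
- readout.get_obs(): the state, without advancing time (a new reading comes with each control period).
- imaging.grab_frame(name): name is "scene" or "side" or "wrist"; returns a dict with "pixels" (400x640x3 uint8, red, green, blue), "z_map" (400x640 float32, m along the optical axis (not along the pixel's ray), 0 where there is no reading), "fovy" (degrees; the focal length in pixels is half the picture's height over the tangent of half this angle, whatever the lens; pixels are square), "cx", "cy" (the principal point, pixels), "R" (3x3) and "t" (3): a world point X has camera coordinates R X + t. Camera axes: x right, y down, z forward; pixel columns grow to the right and rows downward; lengths in m; the calibration is good to about 2 mm. A picture is of the moment at which its call begins.
- env.hand_in(): hands the job in, once; it reports no verdict.
Trained networks look in a picture, given as the dict that the camera call returned (one of the last four; its "shot" number tells which), for a name from the list of things; names that differ only in an ending like _2 or _b are one class to them, and where a whole thing is asked for, a point or a joint stands for the part that bears it (a point fixed in the world has none). Each returns a list of dicts, best first, with "conf" (0 to 1); they miss things now and then, are a little off and sometimes report something else, mostly with a low value. They report only what shows in the picture. A call takes as long as a camera call. They do not tell look-alikes from the thing itself.
- spotter.trace(picture, thing): "pixels" (400x640 bool, what is visible of it) and "xy" ([column, row] in pixels, amid what is visible of it).
The state is a dict: "time": time; "joint_positions": joint angles; "qd": joint speeds; "tau": joint torques, N m; "position": TCP position; "orientation": TCP orientation; "force": force on the tool from outside, world axes, zero at the start; "torque": the same for the moment, N m; "finger_gap": finger opening in m.
Only numpy, scipy, OpenCV 4.12 (cv2) and the standard library are available. Lean on these libraries where they do the work, as an engineer would, in place of code of your own. Each camera call takes 0.05 s, during which the arm holds its last target.

## Working session

There is one attempt and no reset: what is moved stays moved. The work goes in short steps, Python scripts to look and compute and a tool call to move; the robot and the scene stay as the last step left them, time stands still between calls to the robot, and variables do not carry over. Pictures are saved under pics/ and viewed, and the job is handed in when it is done.

Besides the shell and the picture viewer there is one more tool, called after "Request:" as name(argument=value, ...), one argument or row to a line, values as JSON. carry_out: Moves the arm, as the interface text tells. Its arguments: {"type":"object","properties":{"motion":{"type":"array"},"grip_force":{"type":"number"}},"required":["motion"]}

```bash
mkdir -p pics; ls
cat > h.py <<'E'
import numpy as np, cv2
from station import readout, imaging, env, spotter
def K(f):
    fl=200/np.tan(np.radians(f["fovy"])/2); return fl
def cloud(f):
    fl=K(f); z=f["z_map"]; v,u=np.mgrid[0:400,0:640]
    P=np.stack([(u-f["cx"])/fl*z,(v-f["cy"])/fl*z,z],-1)
    W=(P-f["t"])@f["R"]   # R^T (P-t)
    W[z<=0]=np.nan
    return W
def proj(f,X):
    c=f["R"]@np.array(X)+f["t"]; fl=K(f); return c[:2]/c[2]*fl+[f["cx"],f["cy"]]
def save(img,name): cv2.imwrite("pics/"+name,cv2.cvtColor(np.ascontiguousarray(img),cv2.COLOR_RGB2BGR))
E
python3 - <<'E'
from h import *
import pickle
print(readout.get_obs())
for n in ["scene","side","wrist"]:
    f=imaging.grab_frame(n); save(f["pixels"],n+"0.png"); pickle.dump(f,open(n+"0.pkl","wb"))
    print(n,f["R"].round(3).tolist(),f["t"].round(3),f["fovy"],f["cx"],f["cy"])
    W=cloud(f)
    for th in ["block","jack","jack_head","lever_grip","shelf","caddy","jar","funnel","clothes_peg"]:
        for d in spotter.trace(f,th)[:3]:
            m=d["pixels"]; p=W[m]; 
            print(n,th,round(d["conf"],2),np.round(d["xy"]),m.sum(),np.nanmedian(p,0).round(3),np.nanpercentile(p,2,axis=0).round(3),np.nanpercentile(p,98,axis=0).round(3))
E
```

```text
pics
{'time': 0.0, 'joint_positions': array([ 1.10603496e+00,  2.76552733e-01,  1.50611839e+00, -1.44507904e-05,
        1.36069127e+00, -1.20989496e-01]), 'qd': array([ 0.00076999,  0.00037043, -0.00042926,  0.00080667,  0.00098224,
       -0.00034694]), 'tau': array([ 8.05800482e-04, -4.16773474e+01, -2.45805216e+01, -1.02259232e-04,
        1.08672353e-02,  1.05285798e-05]), 'position': array([0.19356669, 0.54088465, 0.23046968]), 'orientation': array([ 2.56796541e+00,  1.80826345e+00, -2.43833763e-03]), 'force': array([-0.74057684, -0.28038037,  0.04706666]), 'torque': array([0.02813704, 0.00765627, 0.02000594]), 'finger_gap': 0.08555173329629802}
scene [[-0.166, -0.986, 0.005], [-0.932, 0.155, -0.328], [0.323, -0.059, -0.945]] [0.153 0.598 1.186] 57.73425484783758 317.2489547939176 198.50570098466613
scene block 0.93 [235. 253.] 432 [0.511 0.36  0.03 ] [0.477 0.305 0.012] [0.547 0.414 0.036]
scene block 0.81 [194. 257.] 508 [0.496 0.514 0.029] [ 0.446  0.47  -0.001] [0.551 0.561 0.034]
scene block 0.73 [373. 198.] 1325 [ 0.602 -0.133  0.013] [ 0.45  -0.191  0.003] [ 0.689 -0.079
[... 1690 characters left out ...]
417 0.113 0.008] [ 0.382  0.096 -0.002] [0.445 0.13  0.015]
side caddy 0.76 [260. 249.] 3156 [0.679 0.193 0.106] [0.652 0.034 0.006] [0.795 0.238 0.129]
side caddy 0.52 [272. 166.] 8704 [0.684 0.097 0.301] [ 0.611 -0.277  0.261] [0.776 0.278 0.384]
side jar 0.91 [359. 162.] 639 [ 0.592 -0.371  0.073] [ 0.566 -0.429  0.   ] [ 0.629 -0.356  0.118]
side funnel 0.73 [404. 185.] 644 [ 0.424 -0.35   0.03 ] [ 0.379 -0.39   0.003] [ 0.473 -0.319  0.109]
side clothes_peg 0.66 [352. 283.] 75 [0.417 0.114 0.009] [0.384 0.098 0.001] [0.44  0.128 0.015]
wrist [[0.336, 0.942, -0.0], [0.907, -0.323, 0.27], [0.254, -0.091, -0.963]] [-0.576 -0.036  0.378] 68.02616634337497 315.0808559019155 198.3191201127268
```

View pics/scene0.png

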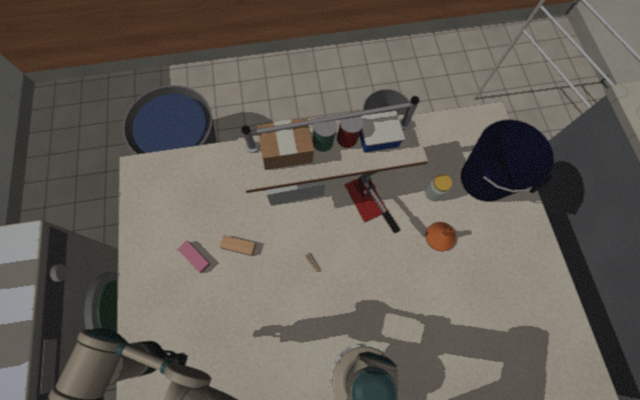

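View pics/side0.png

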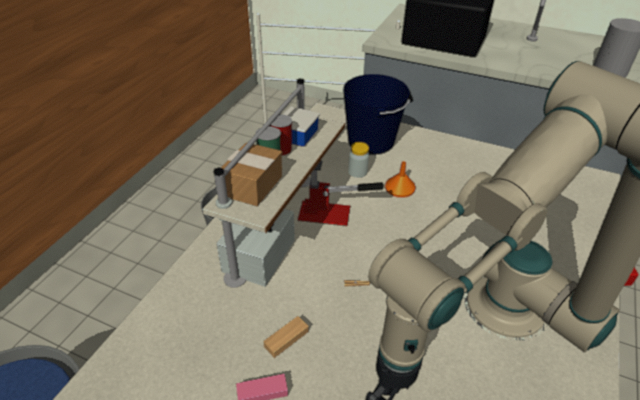

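View pics/wrist0.png

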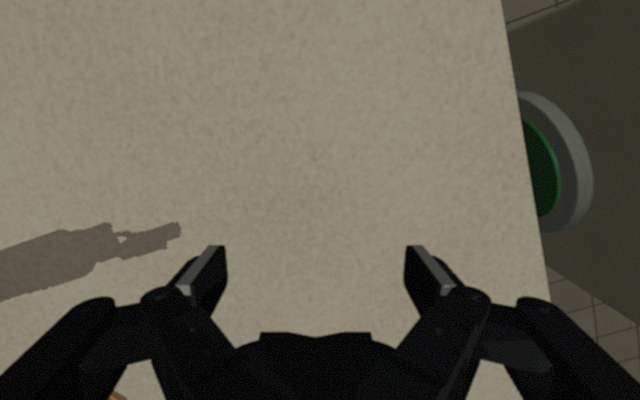

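Run:
```python
from h import *
import pickle
for n in ["scene","side"]:
    f=imaging.grab_frame(n); pickle.dump(f,open(n+"1.pkl","wb"))
    W=cloud(f); im=f["pixels"].copy()
    hs=cv2.cvtColor(im,cv2.COLOR_RGB2HSV)
    zz=W[...,2]; print(n,"bench z",np.nanmedian(zz[np.abs(zz)<.02]), {k:f[k] for k in f if k not in("pixels","z_map","R","t")})
    for t,c in [("block",(0,255,0)),("lever_grip",(0,0,255)),("jack",(255,255,0))]:
        for d in spotter.trace(f,t)[:2]:
            cs,_=cv2.findContours(d["pixels"].astype(np.uint8),0,2); cv2.drawContours(im,cs,-1,c,1)
    x0,y0=(160,130) if n=="scene" else (180,120)
    save(cv2.resize(im[y0:y0+ (150 if n=="scene" else 280),x0:x0+ (300 if n=="scene" else 260)],None,fx=2.5 if n=="scene" else 2,fy=2.5 if n=="scene" else 2,interpolation=cv2.INTER_NEAREST),n+"1.png")
    z=f["z_map"]; save(np.repeat((np.clip((z-z[z>0].min())/(1.8-z[z>0].min()),0,1)*255).astype(np.uint8)[...,None],3,2),n+"d1.png")
```

```text
scene bench z 0.0007510460209190316 {'fovy': 57.73425484783758, 'cx': 317.2489547939176, 'cy': 198.50570098466613, 'shot': 4}
side bench z -0.0001498034426836492 {'fovy': 43.668617315925, 'cx': 308.90663363329026, 'cy': 205.2553784984201, 'shot': 5}
```

View pics/scene1.png

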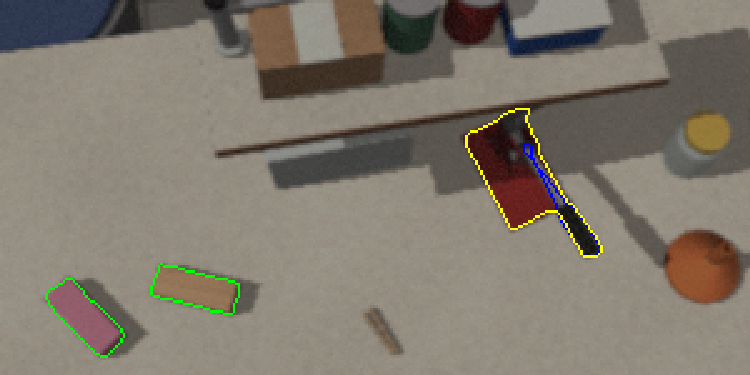

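View pics/side1.png

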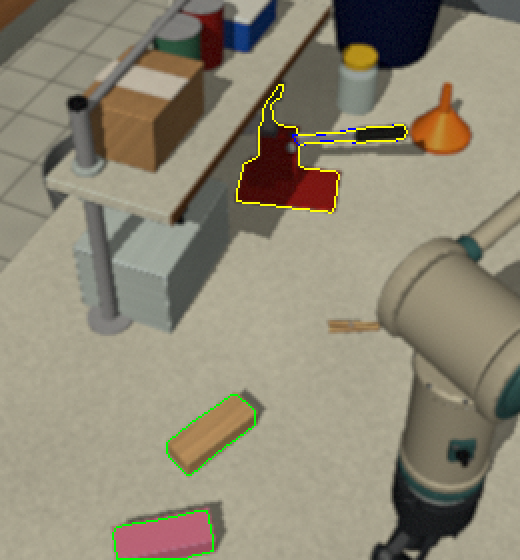

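View pics/scened1.png

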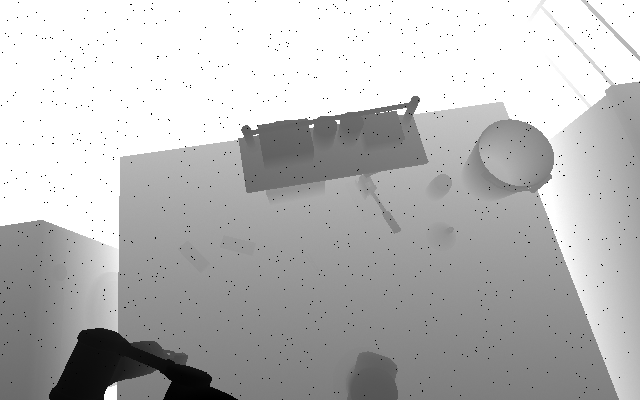

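Run:
```python
from h import *
import pickle
o=readout.get_obs(); print(o["position"])
for n in ["scene","side"]:
    f=pickle.load(open(n+"1.pkl","rb")); W=cloud(f); hs=cv2.cvtColor(f["pixels"],cv2.COLOR_RGB2HSV)
    def rep(nm,m):
        p=W[m]; print(n,nm,m.sum(),np.nanmean(p,0).round(4),np.nanpercentile(p,[3,97],axis=0).round(3).tolist())
    box=lambda x0,x1,y0,y1,z0,z1:(W[...,0]>x0)&(W[...,0]<x1)&(W[...,1]>y0)&(W[...,1]<y1)&(W[...,2]>z0)&(W[...,2]<z1)
    rep("block",box(.42,.58,.29,.445,.022,.04))
    m=box(.42,.58,.29,.445,.022,.04); p=W[m][:,:2]; r=cv2.minAreaRect((p*1000).astype(np.float32)); print(r)
    rep("pink",box(.42,.58,.455,.59,.022,.04))
    rep("jarcap",box(.54,.66,-.45,-.33,.108,.125))
    rep("funnel",box(.35,.5,-.44,-.3,.09,.125))
    rep("funnellow",box(.35,.5,-.44,-.3,.015,.03))
    rep("shelf front row",box(.55,.85,-.32,.3,.25,.33))
    # base: robot base near origin
    rep("base low",box(-.2,.2,-.2,.2,.03,.09))
    rep("base plate",box(-.2,.2,-.2,.2,.006,.09))
    # red jack base
    red=((hs[...,0]<6)|(hs[...,0]>174))&(hs[...,1]>150)
    m=red&box(.45,.75,-.25,-.05,.003,.016); rep("jackbase",m)
    print(cv2.minAreaRect((W[m][:,:2]*1000).astype(np.float32)))
    # lever grip dark
    m=(hs[...,2]<60)&box(.4,.6,-.25,-.05,.1,.17); rep("grip",m); print(cv2.minAreaRect((W[m][:,:2]*1000).astype(np.float32)))
```

```text
[0.19385754 0.54136634 0.23132052]
scene block 423 [0.5127 0.3598 0.0301] [[0.479, 0.307, 0.025], [0.546, 0.413, 0.036]]
((513.69091796875, 359.70648193359375), (119.90047454833984, 46.086795806884766), 66.7559814453125)
scene pink 427 [0.4986 0.5187 0.03  ] [[0.449, 0.477, 0.025], [0.548, 0.561, 0.035]]
scene jarcap 239 [ 0.5975 -0.3979  0.1158] [[0.57, -0.426, 0.11], [0.626, -0.371, 0.121]]
scene funnel 38 [ 0.4267 -0.3762  0.1057] [[0.418, -0.386, 0.095], [0.435, -0.368, 0.118]]
scene funnellow 242 [ 0.4201 -0.3645  0.0226] [[0.378, -0.424, 0.016], [0.476, -0.329, 0.029]]
scene shelf front row 6389 [ 0.6714 -0.0106  0.287 ] [[0.612, -0.29, 0.263], [0.766, 0.264, 0.325]]
scene base low 96 [0.0331 0.05   0.0596] [[-0.007, 0.027, 0.031], [0.06, 0.065, 0.088]]
scene base plate 1084 [0.0497 0.0346 0.0168] [[-0.032, -0.152, 0.006], [0.157, 0.136, 0.069]]
scene jackbase 536 [ 0.6    -0.1245  0.0089] [[0.541, -0.172, 0.004], [0.687, -0.081, 0.014]]
((619.3763427734375, -134.7662353515625), (161.4879913330078, 92.23336791992188), 15.541731834411621)
scene grip 144 [ 0.4789 -0.1726  0.1489]
[... 656 characters left out ...]
389, 0.015], [0.476, -0.321, 0.029]]
side shelf front row 5429 [0.6718 0.063  0.2915] [[0.611, -0.264, 0.264], [0.766, 0.279, 0.327]]
side base low 747 [0.0113 0.054  0.0588] [[-0.05, 0.016, 0.031], [0.065, 0.069, 0.088]]
side base plate 2380 [0.0112 0.053  0.0283] [[-0.086, -0.036, 0.007], [0.094, 0.102, 0.083]]
side jackbase 675 [ 0.607  -0.1239  0.0081] [[0.543, -0.185, 0.004], [0.693, -0.073, 0.013]]
((620.56884765625, -129.20957946777344), (164.2161865234375, 104.59967803955078), 15.958927154541016)
side grip 151 [ 0.4793 -0.1655  0.146 ] [[0.444, -0.183, 0.134], [0.514, -0.15, 0.156]]
((479.8939514160156, -168.1143798828125), (76.51272583007812, 28.986732482910156), 14.275310516357422)
```

Run:
```python
from h import *
import pickle
for n in ["scene","side"]:
    f=pickle.load(open(n+"1.pkl","rb")); W=cloud(f)
    X,Y,Z=W[...,0],W[...,1],W[...,2]
    s=(X>.58)&(X<.85)&(Y>-.32)&(Y<.32)&(Z>.255)&(Z<.31)
    p=W[s]
    # top plane robust
    q=p
    for _ in range(6):
        A=np.c_[q[:,:2],np.ones(len(q))]; c,*_=np.linalg.lstsq(A,q[:,2],rcond=None)
        r=np.abs(p[:,2]-np.c_[p[:,:2],np.ones(len(p))]@c); q=p[r<.006]
    print(n,"plane",c.round(4),len(q))
    print(cv2.minAreaRect((q[:,:2]*1000).astype(np.float32)))
    # front edge: min x in y bins
    ys=np.arange(-.28,.29,.04); e=[]
    for y in ys:
        b=q[np.abs(q[:,1]-y)<.01]
        if len(b)>5: e.append((y,np.percentile(b[:,0],2)))
    e=np.array(e); k=np.polyfit(e[:,0],e[:,1],1); print("front",k.round(4), np.abs(np.polyval(k,e[:,0])-e[:,1]).max())
    st=(X>.58)&(X<.85)&(Y>-.26)&(Y<.05)&(Z>.30)&(Z<.45)
    P=W[st]
    for y in np.arange(-.24,.05,.03):
        b=P[np.abs(P[:,1]-y)<.015]
        if len(b): print(round(y,2),"stock minx",np.percentile(b[:,0],2).round(3),"front",np.polyval(k,y).round(3),"maxz",b[:,2].max().round(3))
    hm=(np.abs(X-.653)<.035)&(np.abs(Y+.122)<.035)&(Z>.15)&(Z<.25)
    print("head pts",hm.sum()); v,u=np.where(hm)
    for i in np.argsort(-Z[hm])[:15]: print(u[i],v[i],W[v[i],u[i]].round(3),f["pixels"][v[i],u[i]])
```

```text
scene plane [2.000e-04 6.430e-02 2.832e-01] 5037
((705.8069458007812, -15.03094482421875), (184.59988403320312, 579.3219604492188), 1.9656097888946533)
front [-0.0285  0.616 ] 0.00682877514573621
-0.24 stock minx 0.689 front 0.623 maxz 0.415
-0.21 stock minx 0.683 front 0.622 maxz 0.395
-0.18 stock minx 0.682 front 0.621 maxz 0.396
-0.15 stock minx 0.681 front 0.62 maxz 0.396
-0.12 stock minx 0.68 front 0.619 maxz 0.396
-0.09 stock minx 0.706 front 0.619 maxz 0.395
-0.06 stock minx 0.704 front 0.618 maxz 0.395
-0.03 stock minx 0.714 front 0.617 maxz 0.396
0.0 stock minx 0.702 front 0.616 maxz 0.397
0.03 stock minx 0.702 front 0.615 maxz 0.395
head pts 34
370 174 [ 0.632 -0.127  0.213] [42 40 38]
369 174 [ 0.633 -0.124  0.212] [39 37 38]
371 173 [ 0.636 -0.131  0.212] [39 36 35]
369 175 [ 0.63  -0.123  0.212] [47 48 48]
368 174 [ 0.634 -0.12   0.212] [38 35 37]
367 176 [ 0.627 -0.116  0.212] [44 42 44]
371 174 [ 0.633 -0.13   0.211] [45 43 45]
366 175 [ 0.632 -0.113  0.211] [38 37 39]
366 176 [ 0.629 -0.113  0.21 ] [39 37 40]
372 173 [ 0.636 -0.135  0.21 ] [40 38 36]
376 172 [ 0.637 -
[... 781 characters left out ...]
16 maxz 0.394
0.03 stock minx 0.703 front 0.615 maxz 0.394
head pts 99
319 162 [ 0.642 -0.131  0.215] [44 35 31]
315 168 [ 0.641 -0.1    0.213] [37 34 31]
318 164 [ 0.641 -0.123  0.212] [40 36 35]
320 165 [ 0.634 -0.121  0.212] [36 34 36]
320 166 [ 0.632 -0.117  0.211] [44 45 43]
319 163 [ 0.642 -0.131  0.211] [37 33 33]
317 167 [ 0.639 -0.11   0.211] [31 30 33]
320 164 [ 0.637 -0.128  0.21 ] [30 31 34]
319 168 [ 0.631 -0.108  0.21 ] [28 29 32]
316 168 [ 0.64  -0.104  0.21 ] [30 32 31]
317 166 [ 0.642 -0.116  0.209] [36 34 34]
316 166 [ 0.644 -0.114  0.209] [43 34 28]
321 163 [ 0.637 -0.135  0.209] [47 48 45]
320 163 [ 0.639 -0.134  0.209] [32 32 32]
320 167 [ 0.631 -0.115  0.209] [46 45 43]
```

Candidates for the block: wooden block at scene (238,246) / side (287,336), pink look-alike at scene (194,257) / side (265,387), and clothes peg at scene (313,262). The wooden one matches by colour and by its measured 120×46 mm outline, and it shows clearly in the crop. Moving above its near end.

Request:
carry_out(
  motion=[
    {"hand": 0,"translation": [30,-22,-4],"yaw": 0.149},
    {"hand": 0,"translation": [30,-22,-4],"yaw": 0.149},
    {"hand": 0,"translation": [30,-22,-4],"yaw": 0.149},
    {"hand": 0,"translation": [30,-22,-4],"yaw": 0.149},
    {"hand": 0,"translation": [30,-22,-4],"yaw": 0.149},
  ],
  grip_force=60,
)

```text
time: 2.4
position: [0.3449, 0.4305, 0.2113]
orientation: [-1.726, -2.625, -0.001]
force: [-0.3, -0.2, 0.0]
finger_gap: 0.0854
```

Request:
carry_out(
  motion=[
    {"hand": 0,"translation": [30,-22,-4],"yaw": 0.149},
    {"hand": 0,"translation": [30,-22,-4],"yaw": 0.149},
    {"hand": 0,"translation": [30,-22,-4],"yaw": 0.149},
    {"hand": 0,"translation": [30,-22,-4],"yaw": 0.149},
    {"hand": 0,"translation": [30,-22,-4],"yaw": 0.149},
  ],
)

```text
time: 2.9
position: [0.495, 0.3204, 0.1913]
orientation: [0.653, 3.073, 0.001]
force: [-0.2, 1.0, -0.1]
finger_gap: 0.0857
```

```bash
cat >> h.py <<'E'
def jaw(o):
    R,_=cv2.Rodrigues(np.array(o["orientation"])); return np.degrees(np.arctan2(R[1,0],R[0,0])),R
E
python3 - <<'E'
from h import *
import pickle
o=readout.get_obs(); print(o["time"],o["position"],jaw(o)[0],o["joint_positions"].round(2))
for n in ["wrist","side"]:
    f=imaging.grab_frame(n); save(f["pixels"],n+"2.png"); pickle.dump(f,open(n+"2.pkl","wb")); W=cloud(f)
    box=lambda x0,x1,y0,y1,z0,z1:(W[...,0]>x0)&(W[...,0]<x1)&(W[...,1]>y0)&(W[...,1]<y1)&(W[...,2]>z0)&(W[...,2]<z1)
    zz=W[...,2]; print("bench",np.nanmedian(zz[np.abs(zz)<.015]))
    m=box(.42,.58,.29,.445,.022,.04)
    print(n,cv2.minAreaRect((W[m][:,:2]*1000).astype(np.float32)),np.nanmedian(W[m],0))
    print(proj(f,o["position"]))
    for d in spotter.trace(f,"block")[:2]: print(d["conf"],d["xy"],cv2.minAreaRect((W[d["pixels"]&(W[...,2]>.022)][:,:2]*1000).astype(np.float32)))
E
```

```text
2.9 [0.49502023 0.32035196 0.19128001] 156.012937869909 [ 0.46  0.32  1.54  0.    1.28 -2.27]
bench -0.00043092274697392253
wrist ((513.892822265625, 364.5405578613281), (120.40606689453125, 44.89119338989258), 67.0296401977539) [0.51204769 0.35988713 0.02952592]
[314.84089684 249.69924693]
0.93 [318.2, 220.2] ((513.892822265625, 364.5405578613281), (120.40606689453125, 44.89119338989258), 67.0296401977539)
0.55 [386.8, 310.4] ((468.5, 434.5315246582031), (225.53150939941406, 74.6787109375), 76.80108642578125)
bench -0.0002017659592119306
side ((513.6438598632812, 366.0658264160156), (120.22077178955078, 48.76345443725586), 66.87946319580078) [0.51345069 0.36939671 0.02941333]
[298.39670031 284.32520871]
0.7 [288.5, 335.3] ((513.8748779296875, 366.0025634765625), (120.33797454833984, 48.66383743286133), 67.7558822631836)
0.63 [264.4, 387.4] ((499.5753479003906, 524.7005615234375), (119.80045318603516, 48.61334991455078), 37.15951156616211)
```

View pics/wrist2.png

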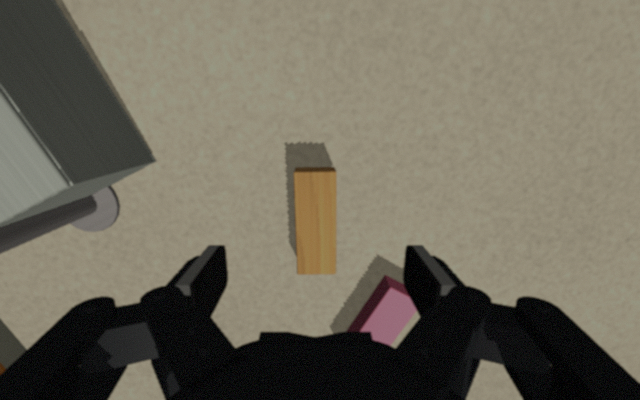

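View pics/side2.png

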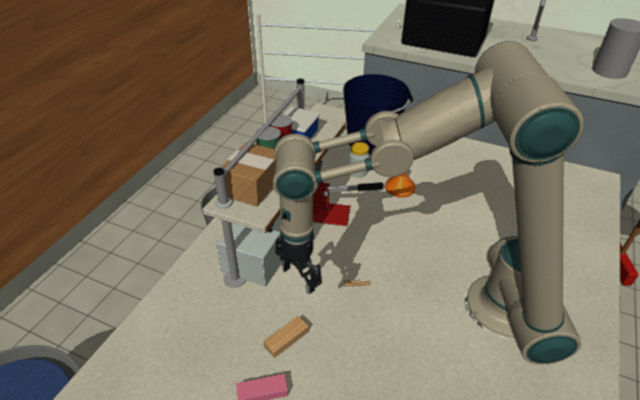

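Run:
```python
from h import *
import pickle
f=pickle.load(open("wrist2.pkl","rb")); W=cloud(f)
for u,v in [(385,310),(400,285),(360,325),(317,272),(317,170),(120,160),(600,200),(40,200)]: print(u,v,W[v,u].round(3))
print("cam",(-f["R"].T@f["t"]).round(3), f["R"].round(2).tolist())
```

```text
385 310 [0.482 0.496 0.029]
400 285 [0.454 0.485 0.011]
360 325 [0.518 0.51  0.021]
317 272 [0.536 0.417 0.029]
317 170 [0.488 0.31  0.022]
120 160 [0.652 0.221 0.055]
600 200 [ 0.202  0.481 -0.   ]
40 200 [0.675 0.231 0.125]
cam [0.467 0.259 0.333] [[-0.91, 0.41, -0.0], [0.39, 0.88, 0.27], [0.11, 0.25, -0.96]]
```

Request:
carry_out(
  motion=[
    {"hand": 0,"translation": [1,1,-48],"yaw": 0.017},
    {"hand": 0,"translation": [0,0,-48],"yaw": 0},
    {"hand": 0,"translation": [0,0,-48],"yaw": 0},
    {"hand": 0,"translation": [0,0,-30],"yaw": 0},
    {"hand": 0,"translation": [0,0,-11],"yaw": 0},
  ],
)

```text
time: 3.6
position: [0.4913, 0.3223, 0.0034]
orientation: [-0.634, -3.071, 0.006]
force: [-0.5, 0.4, 0.3]
finger_gap: 0.0855
```

Request:
carry_out(
  motion=[
    {"hand": 1,"translation": [0,0,0],"yaw": 0},
    {"hand": 1,"translation": [0,0,0],"yaw": 0},
    {"hand": 1,"translation": [0,0,0],"yaw": 0},
    {"hand": 1,"translation": [0,0,0],"yaw": 0},
    {"hand": 1,"translation": [0,0,0],"yaw": 0},
  ],
  grip_force=70,
)

```text
time: 4.1
position: [0.4966, 0.3234, 0.0089]
orientation: [0.635, 3.073, 0.005]
force: [-0.4, 0.6, 6.7]
finger_gap: 0.0437
```

Run:
```python
from h import *
o=readout.get_obs(); print(o["time"],o["position"],jaw(o)[0],o["finger_gap"],o["force"])
f=imaging.grab_frame("wrist"); save(f["pixels"],"wrist3.png")
```

```text
4.1 [0.49655831 0.32344379 0.00891295] 156.6368909806758 0.04369683399739419 [-0.40177336  0.62098407  6.68519236]
```

View pics/wrist3.png

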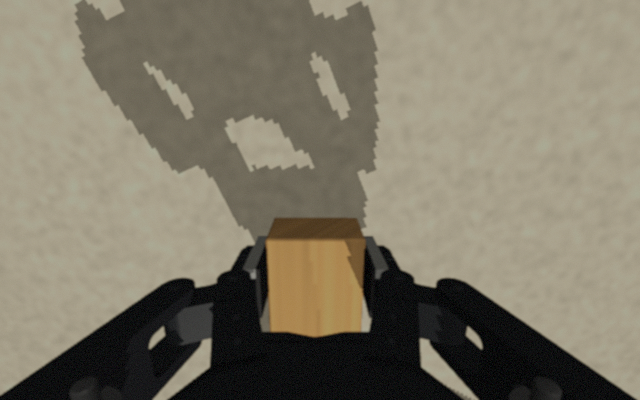

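Request:
carry_out(
  motion=[
    {"hand": 0,"translation": [0,0,0],"yaw": 0},
    {"hand": 0,"translation": [0,0,0],"yaw": 0},
    {"hand": 0,"translation": [-1,-3,0],"yaw": 0},
    {"hand": 0,"translation": [-1,-2,0],"yaw": 0},
    {"hand": 0,"translation": [0,0,0],"yaw": 0},
  ],
)

```text
time: 4.65
position: [0.4923, 0.3168, 0.0061]
orientation: [-0.636, -3.076, 0.001]
force: [0.9, 0.5, 0.8]
finger_gap: 0.0851
```

Request:
carry_out(
  motion=[
    {"hand": 1,"translation": [0,0,0],"yaw": 0},
    {"hand": 1,"translation": [0,0,0],"yaw": 0},
    {"hand": 1,"translation": [0,0,0],"yaw": 0},
    {"hand": 1,"translation": [0,0,0],"yaw": 0},
    {"hand": 1,"translation": [0,0,0],"yaw": 0},
  ],
  grip_force=80,
)

```text
time: 5.15
position: [0.4933, 0.3176, 0.0068]
orientation: [0.636, 3.076, 0.001]
force: [1.0, -0.7, 3.7]
finger_gap: 0.0437
```

Run:
```python
from h import *
o=readout.get_obs(); print(o["time"],o["position"],jaw(o)[0],o["finger_gap"],o["force"])
f=imaging.grab_frame("side"); W=cloud(f)
d=spotter.trace(f,"block"); 
for d in d[:2]: print(d["conf"],cv2.minAreaRect((W[d["pixels"]&(W[...,2]>.022)&(W[...,2]<.036)][:,:2]*1000).astype(np.float32)))
f=imaging.grab_frame("wrist"); save(f["pixels"],"wrist4.png")
```

```text
5.15 [0.49333172 0.31760862 0.00675587] 156.64943841833963 0.04371837784678022 [ 0.99605644 -0.73954473  3.66595479]
0.72 ((499.4527282714844, 525.0596923828125), (119.8174057006836, 48.07026290893555), 38.12953567504883)
0.65 ((515.3289794921875, 368.0859375), (116.84346008300781, 49.14824295043945), 66.90962219238281)
```

View pics/wrist4.png

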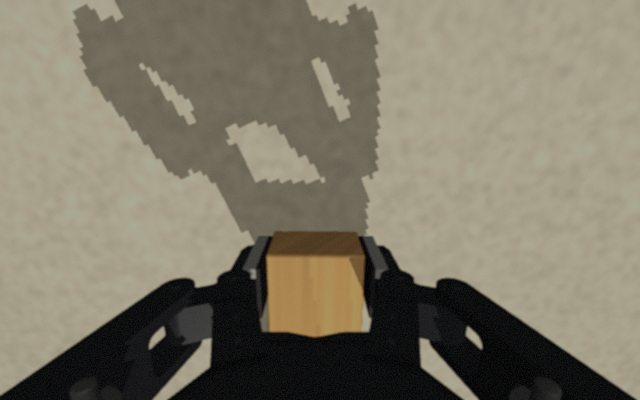

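Request:
carry_out(
  motion=[
    {"hand": 1,"translation": [0,0,30],"yaw": 0},
    {"hand": 1,"translation": [0,0,45],"yaw": 0},
    {"hand": 1,"translation": [0,-20,45],"yaw": -0.1},
    {"hand": 1,"translation": [0,-25,40],"yaw": -0.1},
    {"hand": 1,"translation": [0,-25,40],"yaw": -0.1},
  ],
)

```text
time: 5.8
position: [0.4919, 0.2466, 0.2072]
orientation: [-1.093, -2.944, 0.002]
force: [1.4, -0.1, -1.3]
finger_gap: 0.0433
```

Request:
carry_out(
  motion=[
    {"hand": 1,"translation": [0,-40,20],"yaw": -0.12},
    {"hand": 1,"translation": [0,-40,10],"yaw": -0.12},
    {"hand": 1,"translation": [0,-45,0],"yaw": -0.12},
    {"hand": 1,"translation": [0,-45,0],"yaw": -0.12},
    {"hand": 1,"translation": [0,-45,0],"yaw": -0.12},
  ],
)

```text
time: 6.3
position: [0.4919, 0.0309, 0.2357]
orientation: [-1.916, -2.489, 0.001]
force: [0.5, 0.1, -0.5]
finger_gap: 0.0436
```

Request:
carry_out(
  motion=[
    {"hand": 1,"translation": [0,-45,0],"yaw": -0.12},
    {"hand": 1,"translation": [0,-40,0],"yaw": -0.108},
    {"hand": 1,"translation": [0,-40,0],"yaw": 0},
    {"hand": 1,"translation": [0,-27,0],"yaw": 0},
    {"hand": 1,"translation": [0,0,0],"yaw": 0},
  ],
)

```text
time: 6.8
position: [0.4923, -0.1229, 0.2353]
orientation: [-2.186, -2.255, 0.003]
force: [0.6, -0.1, -3.0]
finger_gap: 0.0436
```

Run:
```python
from h import *
import pickle
o=readout.get_obs(); print(o["time"],o["position"],jaw(o)[0],o["finger_gap"],o["force"])
for n in ["side","wrist"]:
    f=imaging.grab_frame(n); save(f["pixels"],n+"5.png"); pickle.dump((f,o),open(n+"5.pkl","wb")); W=cloud(f)
    p=o["position"]
    m=(np.abs(W[...,1]-p[1])<.05)&(W[...,0]>p[0]-.02)&(W[...,0]<p[0]+.13)&(W[...,2]>.2)&(W[...,2]<.28)&(f["pixels"][...,0]>90)&(f["pixels"][...,0].astype(int)-f["pixels"][...,2]>35)
    if m.sum()>10: print(n,m.sum(),cv2.minAreaRect((W[m][:,:2]*1000).astype(np.float32)),np.percentile(W[m],[3,50,97],axis=0).round(3).tolist())
```

```text
6.8 [ 0.49234883 -0.12287767  0.23534914] 91.77472443461956 0.04355187921386574 [ 0.6034953  -0.14890625 -3.00707673]
side 484 ((565.24072265625, -107.32594299316406), (91.4873046875, 139.4641571044922), 76.01020812988281) [[0.508, -0.138, 0.231], [0.558, -0.101, 0.256], [0.602, -0.093, 0.263]]
wrist 8221 ((504.20867919921875, -122.46604919433594), (44.874473571777344, 50.161678314208984), 2.2137839794158936) [[0.483, -0.14, 0.242], [0.501, -0.12, 0.258], [0.523, -0.099, 0.259]]
```

View pics/side5.png

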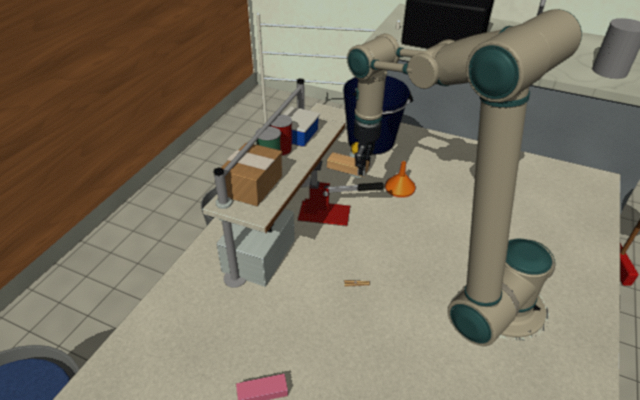

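View pics/wrist5.png

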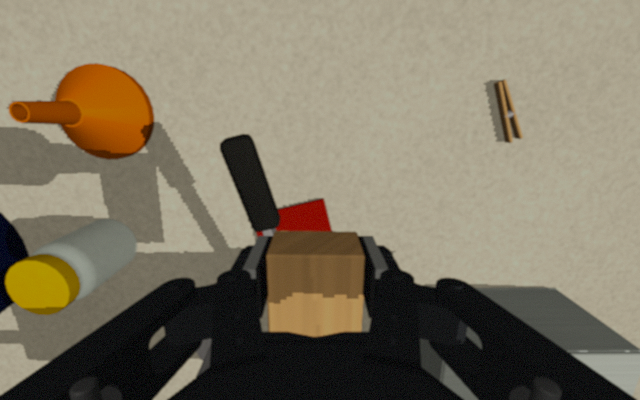

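Run:
```python
from h import *
import pickle
f,o=pickle.load(open("wrist5.pkl","rb")); W=cloud(f); hs=cv2.cvtColor(f["pixels"],cv2.COLOR_RGB2HSV)
box=lambda W,x0,x1,y0,y1,z0,z1:(W[...,0]>x0)&(W[...,0]<x1)&(W[...,1]>y0)&(W[...,1]<y1)&(W[...,2]>z0)&(W[...,2]<z1)
m=(hs[...,2]<70)&box(W,.4,.56,-.25,-.1,.12,.175); m[260:]=0
print(m.sum(),cv2.minAreaRect((W[m][:,:2]*1000).astype(np.float32)),np.nanmean(W[m],0))
zz=W[...,2]; print("bench",np.nanmedian(zz[np.abs(zz)<.015]))
for u,v in [(323,200),(330,225),(300,215)]: print(W[v,u].round(3))
m=((hs[...,0]<6)|(hs[...,0]>174))&(hs[...,1]>150)&(np.abs(zz-.008)<.008); ps=W[m][:,:2]; print(m.sum()); r=cv2.minAreaRect((ps*1000).astype(np.float32)); print(r)
i=np.argmin(ps[:,0]); print("corner minx",ps[i], "max y",ps[np.argmax(ps[:,1])])
f,o=pickle.load(open("side5.pkl","rb")); W=cloud(f)
p=o["position"]
m=(np.abs(W[...,1]+.115)<.03)&(W[...,0]>.5)&(W[...,0]<.62)&(W[...,2]>.2)&(W[...,2]<.28)&(f["pixels"][...,0].astype(int)-f["pixels"][...,2]>35)
for x in np.arange(.515,.61,.015):
    b=W[m&(np.abs(W[...,0]-x)<.008)]; print(x.round(3),len(b),np.percentile(b[:,2],[5,50,95]).round(4) if len(b) else "")
save(cv2.resize(f["pixels"][100:230,280:440],None,fx=5,fy=4.6,interpolation=cv2.INTER_NEAREST)[:600,:800],"side5c.png")
```

```text
2954 ((480.70648193359375, -171.73724365234375), (81.84939575195312, 24.607566833496094), 15.66148853302002) [ 0.47707828 -0.17169476  0.14820839]
bench -0.0003348081699979985
[ 0.53  -0.109  0.006]
[ 0.564 -0.098  0.007]
[ 0.551 -0.138  0.008]
1305
((554.2804565429688, -148.5887451171875), (43.680320739746094, 98.32270812988281), 6.212760925292969)
corner minx [ 0.52824269 -0.11121427] max y [ 0.57069297 -0.09754477]
0.515 47 [0.2343 0.2485 0.261 ]
0.53 76 [0.233  0.2558 0.2608]
0.545 83 [0.2343 0.2561 0.2604]
0.56 82 [0.2335 0.2566 0.2606]
0.575 85 [0.2322 0.2552 0.2612]
0.59 81 [0.2334 0.256  0.2609]
0.605 28 [0.2324 0.2564 0.2605]
```

View pics/side5c.png

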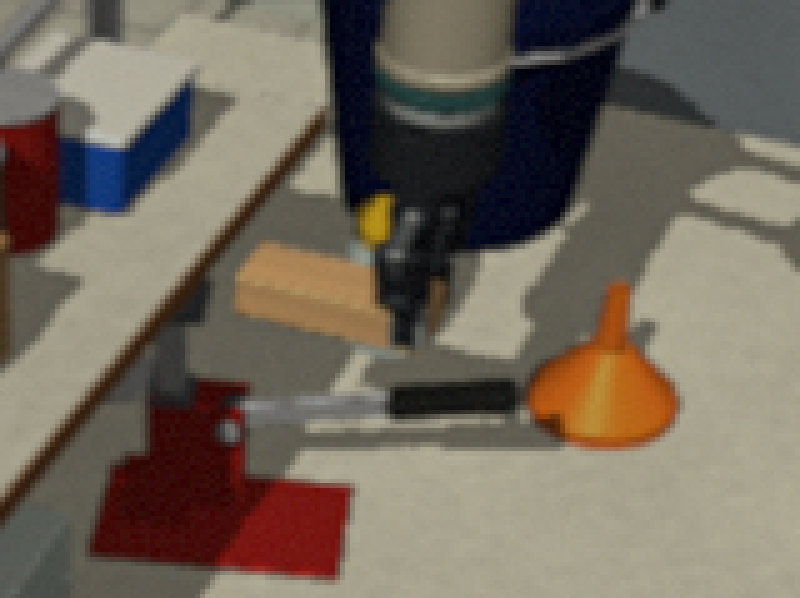

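Request:
carry_out(
  motion=[
    {"hand": 1,"translation": [0,-1,-11],"yaw": 0.003},
    {"hand": 1,"translation": [0,-1,0],"yaw": 0},
    {"hand": 1,"translation": [15,0,0],"yaw": 0},
    {"hand": 1,"translation": [20,0,0],"yaw": 0},
    {"hand": 1,"translation": [20,0,0],"yaw": 0},
  ],
)

```text
time: 7.4
position: [0.5498, -0.1209, 0.2256]
orientation: [2.177, 2.264, 0.002]
force: [0.0, -0.9, -1.0]
finger_gap: 0.0436
```

Request:
carry_out(
  motion=[
    {"hand": 1,"translation": [20,0,0],"yaw": 0},
    {"hand": 1,"translation": [15,0,0],"yaw": 0},
    {"hand": 1,"translation": [10,0,0],"yaw": 0},
    {"hand": 1,"translation": [9,0,0],"yaw": 0},
    {"hand": 1,"translation": [0,0,0],"yaw": 0},
  ],
)

```text
time: 7.9
position: [0.6031, -0.1213, 0.225]
orientation: [2.178, 2.264, 0.001]
force: [0.3, 1.0, -0.9]
finger_gap: 0.0433
```

Run:
```python
from h import *
import pickle
o=readout.get_obs(); print(o["time"],o["position"],jaw(o)[0],o["finger_gap"],o["force"])
for n in ["side","wrist"]:
    f=imaging.grab_frame(n); save(f["pixels"],n+"6.png"); pickle.dump((f,o),open(n+"6.pkl","wb")); W=cloud(f)
    if n=="side": save(cv2.resize(f["pixels"][100:230,270:430],None,fx=5,fy=4.6,interpolation=cv2.INTER_NEAREST)[:600,:800],"side6c.png")
```

```text
7.9 [ 0.60310258 -0.12133807  0.22502617] 92.23429202016185 0.043316171303894015 [ 0.26141834  1.0057776  -0.9219968 ]
```

View pics/side6c.png

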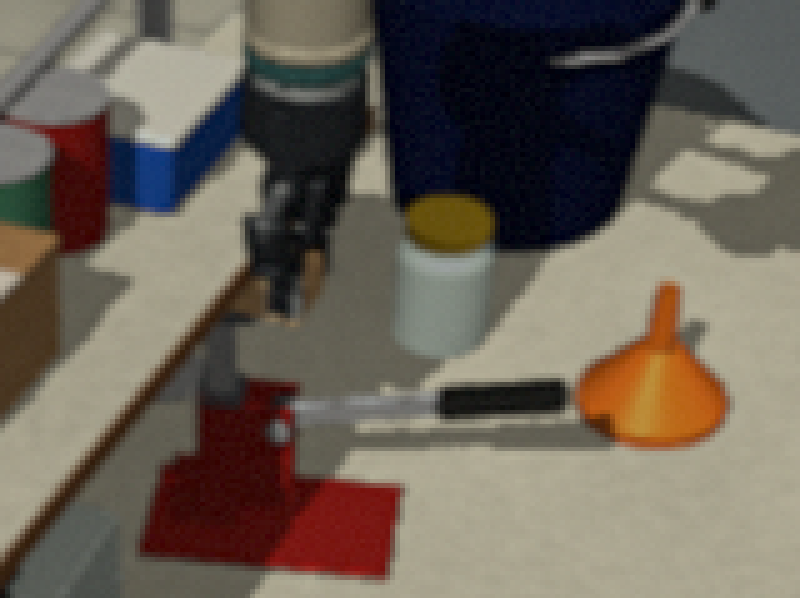

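View pics/wrist6.png

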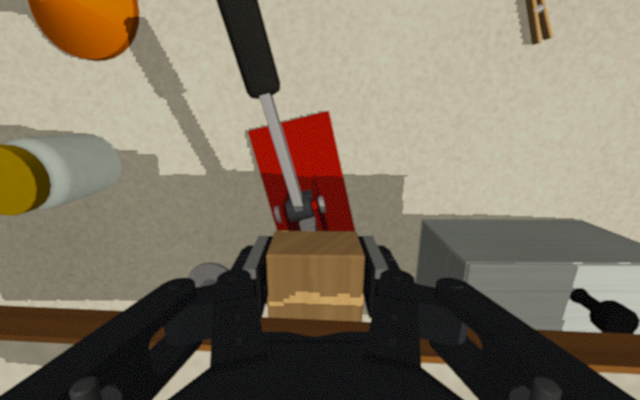

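Run:
```python
from h import *
import pickle
f,o=pickle.load(open("wrist6.pkl","rb")); W=cloud(f); hs=cv2.cvtColor(f["pixels"],cv2.COLOR_RGB2HSV); zz=W[...,2]
m=((hs[...,0]<6)|(hs[...,0]>174))&(hs[...,1]>150)&(np.abs(zz-.008)<.006); ps=W[m][:,:2]
c,s=np.cos(.272),np.sin(.272)
for a in (.265,.272,.28):
    c,s=np.cos(a),np.sin(a); e1=ps@[c,s]; e2=ps@[-s,c]
    x0=np.percentile(e1,.7); y0,y1=np.percentile(e2,[.7,99.3]); print(a,"width",y1-y0,"head",(np.array([c,s])*(x0+.12)+np.array([-s,c])*(y0+y1)/2).round(4))
b=(f["pixels"][...,0].astype(int)-f["pixels"][...,2]>30)&(zz>.235)&(zz<.262)&(W[...,0]<.615)&(np.abs(W[...,1]+.12)<.04)
q=W[b]; print("block near",np.percentile(q,[2,50,98],axis=0).round(4).tolist(),"top",np.median(q[:,2][q[:,2]>.244]))
# shelf front edge, y near
for u,v in [(317,330),(400,325),(200,340)]: print(W[v,u].round(4))
```

```text
0.265 width 0.09633650971173355 head [ 0.6577 -0.1235]
0.272 width 0.09601213877364934 head [ 0.6576 -0.1231]
0.28 width 0.0959934142593088 head [ 0.6576 -0.1227]
block near [[0.5929, -0.142, 0.2364], [0.601, -0.1206, 0.2477], [0.6144, -0.0995, 0.2492]] top 0.2478828331903144
[ 0.6199 -0.1192  0.2634]
[ 0.5844 -0.0999  0.3035]
[ 0.6111 -0.1606  0.281 ]
```

Request:
carry_out(
  motion=[
    {"hand": 1,"translation": [1,-2,0],"yaw": 0},
    {"hand": 1,"translation": [0,-2,-2],"yaw": 0},
    {"hand": 1,"translation": [0,0,-2],"yaw": 0},
    {"hand": 1,"translation": [0,0,-2],"yaw": 0},
    {"hand": 1,"translation": [0,0,0],"yaw": 0},
  ],
)

```text
time: 8.5
position: [0.6024, -0.1256, 0.2189]
orientation: [-2.178, -2.263, 0.0]
force: [-0.1, -0.3, -1.3]
finger_gap: 0.0433
```

Request:
carry_out(
  motion=[
    {"hand": 1,"translation": [0,0,-1],"yaw": 0},
    {"hand": 1,"translation": [0,0,0],"yaw": 0},
    {"hand": 1,"translation": [0,0,-1],"yaw": 0},
    {"hand": 1,"translation": [0,0,0],"yaw": 0},
    {"hand": 1,"translation": [0,0,0],"yaw": 0},
  ],
)

```text
time: 9.0
position: [0.6028, -0.1256, 0.2173]
orientation: [-2.179, -2.263, -0.0]
force: [-0.9, 0.4, -0.8]
finger_gap: 0.0433
```

Request:
carry_out(
  motion=[
    {"hand": 1,"translation": [0,0,-1],"yaw": 0},
    {"hand": 1,"translation": [0,0,0],"yaw": 0},
    {"hand": 1,"translation": [0,0,-1],"yaw": 0},
    {"hand": 1,"translation": [0,0,0],"yaw": 0},
    {"hand": 1,"translation": [0,0,0],"yaw": 0},
  ],
)

```text
time: 9.5
position: [0.6029, -0.1256, 0.2158]
orientation: [2.178, 2.263, 0.0]
force: [-0.2, 0.1, 2.5]
finger_gap: 0.0431
```

Request:
carry_out(
  motion=[
    {"hand": 1,"translation": [0,0,-1],"yaw": 0},
    {"hand": 1,"translation": [0,0,0],"yaw": 0},
    {"hand": 1,"translation": [0,0,0],"yaw": 0},
    {"hand": 1,"translation": [0,0,0],"yaw": 0},
    {"hand": 1,"translation": [0,0,0],"yaw": 0},
  ],
)

```text
time: 10.0
position: [0.6028, -0.1256, 0.2155]
orientation: [2.178, 2.263, 0.001]
force: [-1.8, 0.9, 6.3]
finger_gap: 0.0434
```

Run:
```python
from h import *
o=readout.get_obs(); print(o["time"],o["position"],jaw(o)[0],o["force"],o["torque"])
for n in ["side","scene"]:
    f=imaging.grab_frame(n)
    if n=="side": save(cv2.resize(f["pixels"][130:220,270:390],None,fx=6,fy=6,interpolation=cv2.INTER_CUBIC)[:600,:800],"side7c.png")
```

```text
10.0 [ 0.60284826 -0.12563223  0.21552592] 92.19229956945061 [-1.76007569  0.93528636  6.32676881] [ 0.18650105  0.22187362 -0.00117031]
```

View pics/side7c.png

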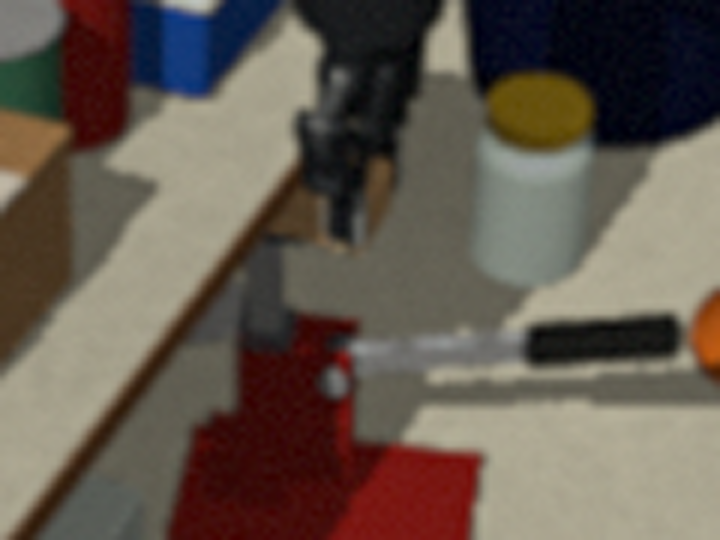

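Request:
carry_out(
  motion=[
    {"hand": 1,"translation": [0,0,1],"yaw": 0},
    {"hand": 0.3,"translation": [0,0,0],"yaw": 0},
    {"hand": 0.3,"translation": [0,0,0],"yaw": 0},
    {"hand": 0.2,"translation": [0,0,0],"yaw": 0},
    {"hand": 0.2,"translation": [0,0,0],"yaw": 0},
  ],
)

```text
time: 10.6
position: [0.6029, -0.1256, 0.215]
orientation: [-2.178, -2.263, 0.0]
force: [-0.1, -0.0, 0.2]
finger_gap: 0.0684
```

Request:
carry_out(
  motion=[
    {"hand": 0.2,"translation": [-5,0,0],"yaw": 0},
    {"hand": 0.2,"translation": [-20,0,0],"yaw": 0},
    {"hand": 0.2,"translation": [-30,0,0],"yaw": 0},
    {"hand": 0.2,"translation": [-45,0,0],"yaw": 0},
    {"hand": 0.2,"translation": [-22,-44,0],"yaw": 0},
  ],
)

```text
time: 11.1
position: [0.4766, -0.1651, 0.215]
orientation: [-2.169, -2.265, -0.001]
force: [1.2, -1.4, -0.3]
finger_gap: 0.0684
```

Run:
```python
from h import *
import pickle
o=readout.get_obs(); print(o["time"],o["position"],jaw(o)[0],o["force"],o["finger_gap"])
for n in ["side","wrist"]:
    f=imaging.grab_frame(n); save(f["pixels"],n+"8.png"); pickle.dump((f,o),open(n+"8.pkl","wb")); W=cloud(f)
    if n=="side": save(cv2.resize(f["pixels"][130:220,270:390],None,fx=6,fy=6,interpolation=cv2.INTER_CUBIC)[:600,:800],"side8c.png")
    for d in spotter.trace(f,"block")[:3]:
        q=W[d["pixels"]]; print(n,d["conf"],d["xy"],np.nanpercentile(q,[3,50,97],axis=0).round(3).tolist())
```

```text
11.1 [ 0.47660871 -0.16511572  0.21496863] 92.47253246506322 [ 1.2057398  -1.37291901 -0.29020605] 0.06838528573622223
side 0.86 [265.1, 387.7] [[0.447, 0.485, 0.007], [0.494, 0.526, 0.029], [0.548, 0.565, 0.034]]
side 0.77 [327.7, 164.6] [[0.594, -0.142, 0.212], [0.609, -0.107, 0.234], [0.634, -0.098, 0.243]]
```

View pics/side8c.png

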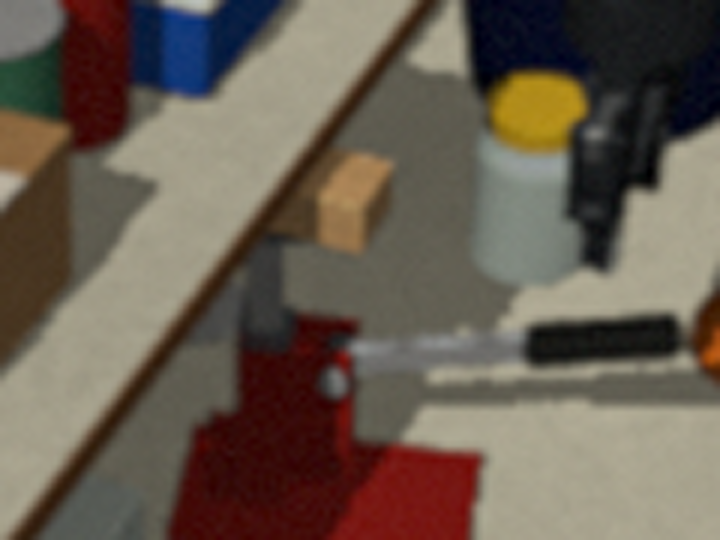

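View pics/wrist8.png

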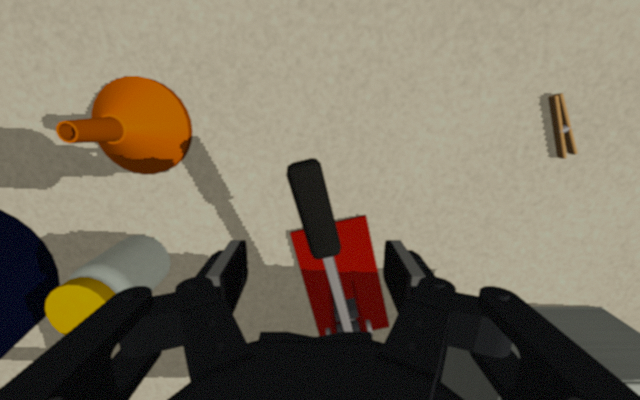

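Request:
carry_out(
  motion=[
    {"hand": 1,"translation": [0,0,0],"yaw": 0},
    {"hand": 1,"translation": [0,0,-10],"yaw": 0},
    {"hand": 1,"translation": [0,0,-20],"yaw": 0},
    {"hand": 1,"translation": [0,0,-20],"yaw": 0},
    {"hand": 1,"translation": [0,0,-10],"yaw": 0},
  ],
  grip_force=40,
)

```text
time: 11.8
position: [0.4801, -0.1682, 0.1529]
orientation: [-2.174, -2.262, 0.001]
force: [0.4, 0.3, -0.4]
finger_gap: -0.0002
```

Run:
```python
from h import *
import pickle
o=readout.get_obs(); print(o["time"],o["position"],jaw(o)[0],o["force"],o["finger_gap"])
f=imaging.grab_frame("wrist"); save(f["pixels"],"wrist9.png")
W=cloud(f); m=(f["pixels"].max(-1)<70)&(np.abs(W[...,2]-.148)<.02); m[290:]=0
print(np.nanmean(W[m],0))
```

```text
11.8 [ 0.4801454  -0.16815547  0.15288845] 92.27772833269898 [ 0.37740598  0.32333288 -0.39079035] -0.0001831639700947134
[ 0.45867172 -0.17744347  0.15375538]
```

View pics/wrist9.png

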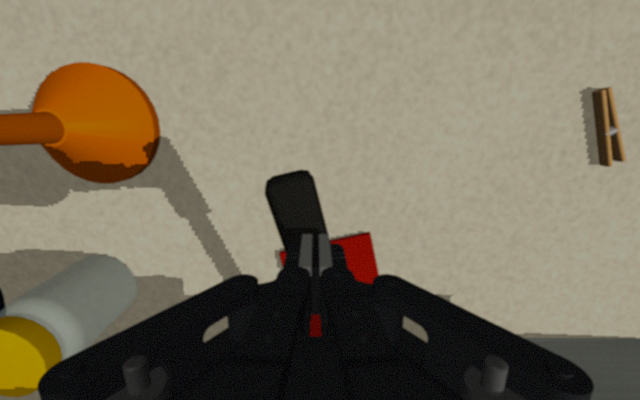

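Request:
carry_out(
  motion=[
    {"hand": 1,"translation": [0,-2,-10],"yaw": 0},
    {"hand": 1,"translation": [0,0,-14],"yaw": 0},
    {"hand": 1,"translation": [0,0,-14],"yaw": 0},
    {"hand": 1,"translation": [0,0,-14],"yaw": 0},
    {"hand": 1,"translation": [0,0,0],"yaw": 0},
  ],
)

```text
time: 12.35
position: [0.4804, -0.1722, 0.1028]
orientation: [-2.177, -2.264, 0.003]
force: [-2.8, -2.4, 3.5]
finger_gap: 0.0002
```

```bash
cat > chk.py <<'E'
from h import *
import sys,pickle
def plane(f):
    W=cloud(f); X,Y,Z=W[...,0],W[...,1],W[...,2]
    p=W[(X>.60)&(X<.70)&(Y>-.32)&(Y<.32)&(Z>.255)&(Z<.312)]
    q=p[p[:,2]>.27]; 
    c=np.array([0,.03,.29])
    for it in range(12):
        A=np.c_[p[:,:2],np.ones(len(p))]; r=np.abs(p[:,2]-A@c); k=r<(.02 if it<4 else .006)
        c,*_=np.linalg.lstsq(A[k],p[k,2],rcond=None)
    return c.round(4),k.sum()
if __name__=="__main__":
    n=sys.argv[1]
    o=readout.get_obs(); print(o["time"],o["position"].round(4),o["force"].round(1))
    for cam in ["scene","side"]:
        f=imaging.grab_frame(cam); c,k=plane(f); print(cam,"slope",c,k,"z@jack",(c[0]*.62-c[1]*.12+c[2]).round(4)); pickle.dump((f,o),open(cam+n+".pkl","wb"))
        if cam=="side": save(cv2.resize(f["pixels"][110:220,260:420],None,fx=5,fy=5,interpolation=cv2.INTER_CUBIC),"side%s.png"%n)
E
python3 chk.py a1
```

```text
12.35 [ 0.4804 -0.1722  0.1028] [-2.8 -2.4  3.5]
scene slope [0.0015 0.0642 0.2823] 4084 z@jack 0.2755
side slope [0.0088 0.065  0.2765] 3108 z@jack 0.2742
```

View pics/sidea1.png

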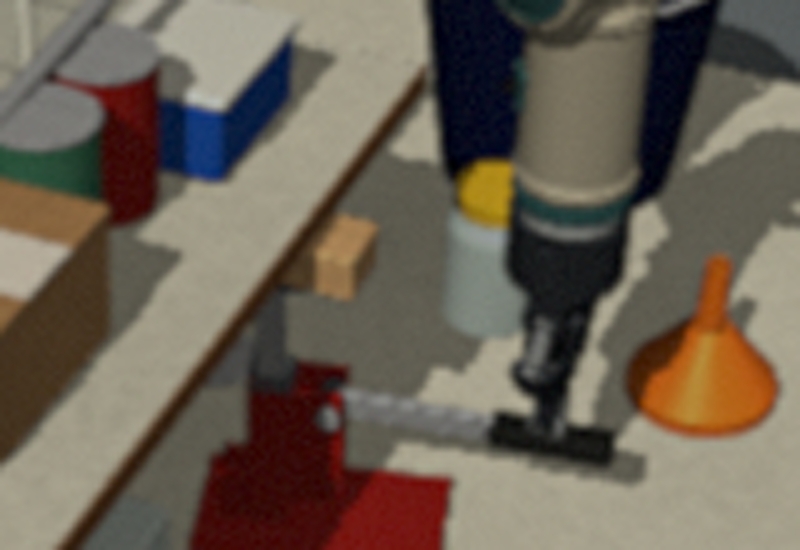

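Request:
carry_out(
  motion=[
    {"hand": 1,"translation": [0,0,-4],"yaw": 0},
    {"hand": 1,"translation": [0,0,0],"yaw": 0},
    {"hand": 1,"translation": [0,0,20],"yaw": 0},
    {"hand": 1,"translation": [0,0,20],"yaw": 0},
    {"hand": 1,"translation": [0,0,18],"yaw": 0},
  ],
)

```text
time: 12.95
position: [0.4826, -0.1714, 0.1588]
orientation: [2.177, 2.261, 0.005]
force: [-0.5, -0.2, 0.2]
finger_gap: 0.0002
```

Request:
carry_out(
  motion=[
    {"hand": 1,"translation": [0,0,0],"yaw": 0},
    {"hand": 1,"translation": [0,0,0],"yaw": 0},
    {"hand": 1,"translation": [0,0,0],"yaw": 0},
    {"hand": 1,"translation": [0,0,0],"yaw": 0},
    {"hand": 1,"translation": [0,0,0],"yaw": 0},
  ],
)

```text
time: 13.45
position: [0.4804, -0.1714, 0.1565]
orientation: [-2.178, -2.262, 0.0]
force: [0.3, -0.4, -0.7]
finger_gap: 0.0
```

```bash
cat >> chk.py <<'E'
    W=cloud(f); 
    for d in spotter.trace(f,"block")[:3]:
        q=W[d["pixels"]]; q=q[(q[:,0]>.585)&(np.abs(q[:,1]+.12)<.05)&(q[:,2]>.19)]
        if len(q)>30: print("block",round(d["conf"],2),np.percentile(q,[3,50,97],axis=0).round(3).tolist())
E
python3 chk.py a2
```

```text
13.45 [ 0.4804 -0.1714  0.1565] [ 0.3 -0.4 -0.7]
scene slope [0.0049 0.064  0.2801] 3928 z@jack 0.2755
side slope [0.0077 0.0646 0.2773] 3130 z@jack 0.2743
block 0.54 [[0.594, -0.141, 0.219], [0.608, -0.106, 0.24], [0.63, -0.097, 0.249]]
```

View pics/sidea2.png

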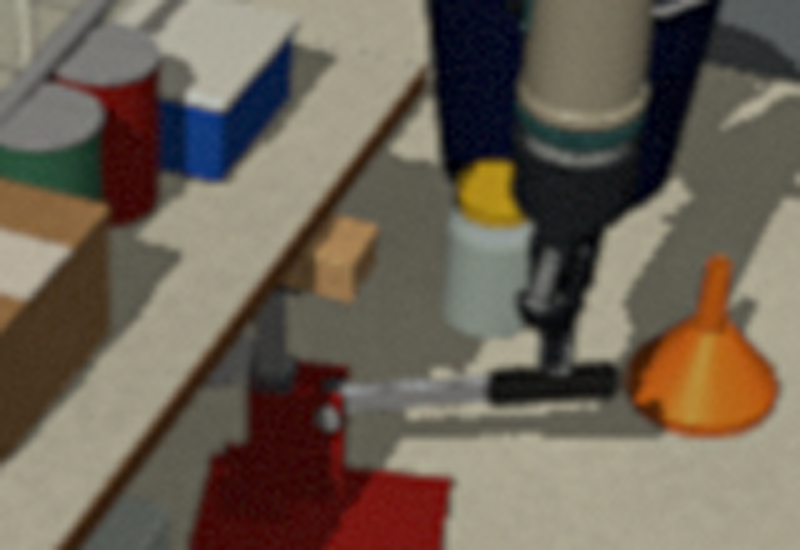

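Request:
carry_out(
  motion=[
    {"hand": 1,"translation": [0,0,-14],"yaw": 0},
    {"hand": 1,"translation": [0,0,-15],"yaw": 0},
    {"hand": 1,"translation": [0,0,-15],"yaw": 0},
    {"hand": 1,"translation": [0,0,-14],"yaw": 0},
    {"hand": 1,"translation": [0,0,0],"yaw": 0},
  ],
)

```text
time: 14.1
position: [0.4801, -0.1721, 0.0986]
orientation: [-2.177, -2.263, 0.003]
force: [-2.9, -2.5, 3.7]
finger_gap: -0.0001
```

Request:
carry_out(
  motion=[
    {"hand": 1,"translation": [0,0,0],"yaw": 0},
    {"hand": 1,"translation": [0,0,20],"yaw": 0},
    {"hand": 1,"translation": [0,0,20],"yaw": 0},
    {"hand": 1,"translation": [0,0,18],"yaw": 0},
    {"hand": 1,"translation": [0,0,0],"yaw": 0},
  ],
)

```text
time: 14.6
position: [0.4831, -0.1721, 0.1603]
orientation: [2.175, 2.259, 0.005]
force: [-0.6, -1.3, -0.3]
finger_gap: -0.0004
```

```bash
python3 chk.py a3
```

```text
14.6 [ 0.4831 -0.1721  0.1603] [-0.6 -1.3 -0.3]
scene slope [0.004  0.0643 0.2807] 3912 z@jack 0.2755
side slope [0.0096 0.0647 0.2759] 3122 z@jack 0.2741
block 0.74 [[0.594, -0.14, 0.228], [0.606, -0.108, 0.246], [0.625, -0.098, 0.256]]
```

Request:
carry_out(
  motion=[
    {"hand": 1,"translation": [0,0,-14],"yaw": 0},
    {"hand": 1,"translation": [0,0,-15],"yaw": 0},
    {"hand": 1,"translation": [0,0,-15],"yaw": 0},
    {"hand": 1,"translation": [0,0,-14],"yaw": 0},
    {"hand": 1,"translation": [0,0,0],"yaw": 0},
  ],
)

```text
time: 15.25
position: [0.479, -0.1722, 0.098]
orientation: [-2.176, -2.262, 0.005]
force: [-4.5, -2.3, 8.5]
finger_gap: -0.0001
```

Request:
carry_out(
  motion=[
    {"hand": 1,"translation": [0,0,0],"yaw": 0},
    {"hand": 1,"translation": [0,0,20],"yaw": 0},
    {"hand": 1,"translation": [0,0,20],"yaw": 0},
    {"hand": 1,"translation": [0,0,18],"yaw": 0},
    {"hand": 1,"translation": [0,0,0],"yaw": 0},
  ],
)

```text
time: 15.75
position: [0.4819, -0.172, 0.1585]
orientation: [2.177, 2.261, 0.002]
force: [-0.0, 0.2, -0.3]
finger_gap: 0.0001
```

```bash
python3 chk.py a4
```

```text
15.75 [ 0.4819 -0.172   0.1585] [-0.   0.2 -0.3]
scene slope [0.002  0.0524 0.2847] 3934 z@jack 0.2797
side slope [0.008  0.0535 0.2798] 3152 z@jack 0.2783
block 0.56 [[0.594, -0.141, 0.234], [0.606, -0.108, 0.255], [0.624, -0.099, 0.262]]
```

View pics/sidea4.png

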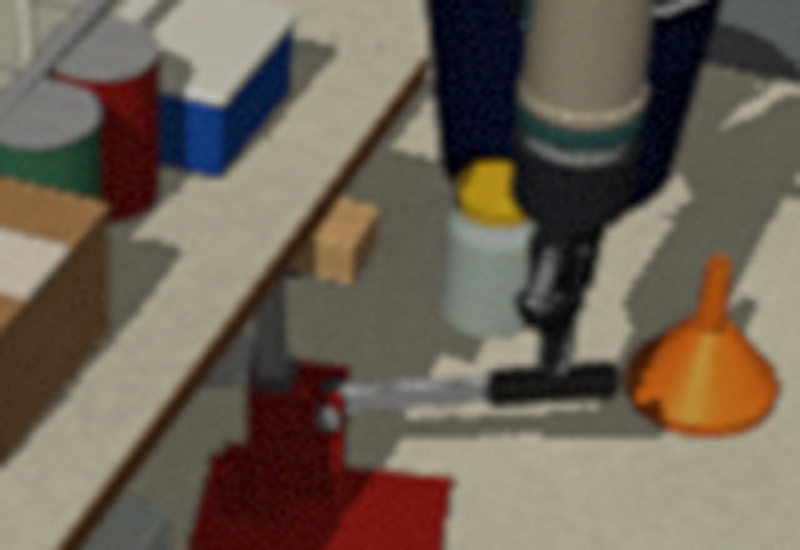

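Request:
carry_out(
  motion=[
    {"hand": 1,"translation": [0,0,-14],"yaw": 0},
    {"hand": 1,"translation": [0,0,-15],"yaw": 0},
    {"hand": 1,"translation": [0,0,-15],"yaw": 0},
    {"hand": 1,"translation": [0,0,-14],"yaw": 0},
    {"hand": 1,"translation": [0,0,0],"yaw": 0},
  ],
)

```text
time: 16.4
position: [0.4788, -0.1721, 0.0976]
orientation: [-2.175, -2.262, 0.006]
force: [-1.8, -1.7, 2.4]
finger_gap: -0.0003
```

Request:
carry_out(
  motion=[
    {"hand": 1,"translation": [0,0,0],"yaw": 0},
    {"hand": 1,"translation": [0,0,20],"yaw": 0},
    {"hand": 1,"translation": [0,0,20],"yaw": 0},
    {"hand": 1,"translation": [0,0,18],"yaw": 0},
    {"hand": 1,"translation": [0,0,0],"yaw": 0},
  ],
)

```text
time: 16.9
position: [0.482, -0.1719, 0.1584]
orientation: [2.177, 2.261, 0.002]
force: [0.5, -0.8, -0.3]
finger_gap: -0.0001
```

```bash
python3 chk.py a5
```

```text
16.9 [ 0.482  -0.1719  0.1584] [ 0.5 -0.8 -0.3]
scene slope [0.0039 0.0343 0.2877] 4020 z@jack 0.286
side slope [0.0065 0.0353 0.285 ] 3228 z@jack 0.2848
block 0.55 [[0.594, -0.142, 0.238], [0.606, -0.107, 0.259], [0.626, -0.097, 0.27]]
```

Request:
carry_out(
  motion=[
    {"hand": 1,"translation": [0,0,-14],"yaw": 0},
    {"hand": 1,"translation": [0,0,-15],"yaw": 0},
    {"hand": 1,"translation": [0,0,-15],"yaw": 0},
    {"hand": 1,"translation": [0,0,-14],"yaw": 0},
    {"hand": 1,"translation": [0,0,0],"yaw": 0},
  ],
)

```text
time: 17.55
position: [0.4788, -0.1721, 0.0977]
orientation: [-2.175, -2.262, 0.006]
force: [-1.3, -1.5, 3.5]
finger_gap: -0.0002
```

Request:
carry_out(
  motion=[
    {"hand": 1,"translation": [0,0,0],"yaw": 0},
    {"hand": 1,"translation": [0,0,20],"yaw": 0},
    {"hand": 1,"translation": [0,0,20],"yaw": 0},
    {"hand": 1,"translation": [0,0,18],"yaw": 0},
    {"hand": 1,"translation": [0,0,0],"yaw": 0},
  ],
)

```text
time: 18.05
position: [0.4821, -0.1719, 0.1585]
orientation: [2.177, 2.261, 0.002]
force: [0.8, 0.0, -0.2]
finger_gap: -0.0001
```

```bash
python3 chk.py a6
```

```text
18.05 [ 0.4821 -0.1719  0.1585] [ 0.8  0.  -0.2]
scene slope [0.0055 0.0159 0.291 ] 4086 z@jack 0.2925
side slope [0.0085 0.0173 0.2881] 3298 z@jack 0.2913
block 0.76 [[0.594, -0.139, 0.247], [0.606, -0.107, 0.267], [0.624, -0.098, 0.276]]
```

View pics/sidea6.png

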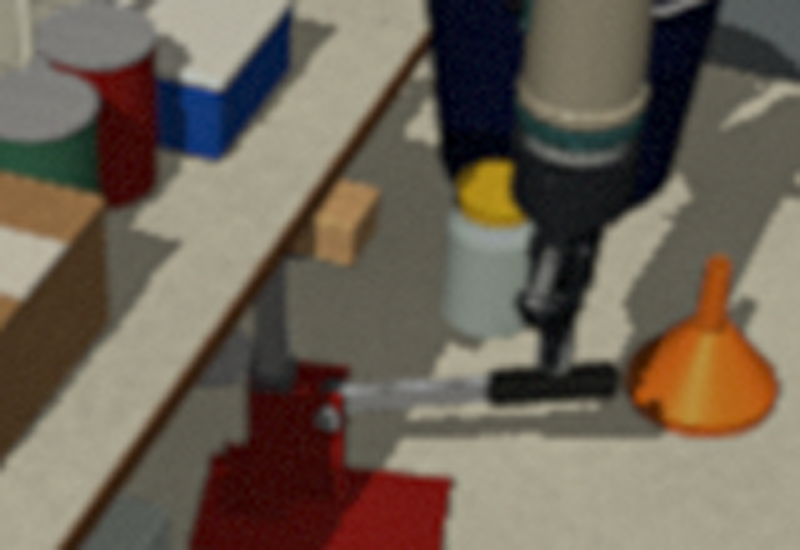

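Slope is now 0.0165, and each click takes off about 0.0185. One more click should bring it to about −0.002, which is level.

Request:
carry_out(
  motion=[
    {"hand": 1,"translation": [0,0,-14],"yaw": 0},
    {"hand": 1,"translation": [0,0,-15],"yaw": 0},
    {"hand": 1,"translation": [0,0,-15],"yaw": 0},
    {"hand": 1,"translation": [0,0,-14],"yaw": 0},
    {"hand": 1,"translation": [0,0,0],"yaw": 0},
  ],
)

```text
time: 18.7
position: [0.4788, -0.1721, 0.0976]
orientation: [-2.175, -2.262, 0.006]
force: [-1.6, -1.2, 2.9]
finger_gap: -0.0001
```

Request:
carry_out(
  motion=[
    {"hand": 1,"translation": [0,0,0],"yaw": 0},
    {"hand": 1,"translation": [0,0,20],"yaw": 0},
    {"hand": 1,"translation": [0,0,20],"yaw": 0},
    {"hand": 1,"translation": [0,0,18],"yaw": 0},
    {"hand": 1,"translation": [0,0,0],"yaw": 0},
  ],
)

```text
time: 19.2
position: [0.4821, -0.1719, 0.1585]
orientation: [2.176, 2.261, 0.003]
force: [0.0, 0.4, -0.5]
finger_gap: 0.0004
```

Request:
carry_out(
  motion=[
    {"hand": 1,"translation": [-5,0,20],"yaw": 0},
    {"hand": 1,"translation": [-10,0,30],"yaw": 0},
    {"hand": 1,"translation": [-20,0,30],"yaw": 0},
    {"hand": 1,"translation": [-20,0,30],"yaw": 0},
    {"hand": 1,"translation": [0,0,0],"yaw": 0},
  ],
)

```text
time: 19.7
position: [0.4254, -0.172, 0.2695]
orientation: [2.177, 2.26, 0.001]
force: [0.5, -0.0, 0.2]
finger_gap: -0.0001
```

```bash
python3 chk.py a7
python3 - <<'E'
from h import *
import pickle
f,o=pickle.load(open("sidea7.pkl","rb")); save(f["pixels"],"sidefull.png")
f=imaging.grab_frame("wrist"); save(f["pixels"],"wrist10.png")
E
```

```text
19.7 [ 0.4254 -0.172   0.2695] [ 0.5 -0.   0.2]
scene slope [ 0.0059 -0.0025  0.2951] 4214 z@jack 0.2991
side slope [ 0.008  -0.0011  0.2929] 3372 z@jack 0.298
block 0.44 [[0.594, -0.142, 0.253], [0.606, -0.109, 0.275], [0.623, -0.099, 0.283]]
```

View pics/sidea7.png

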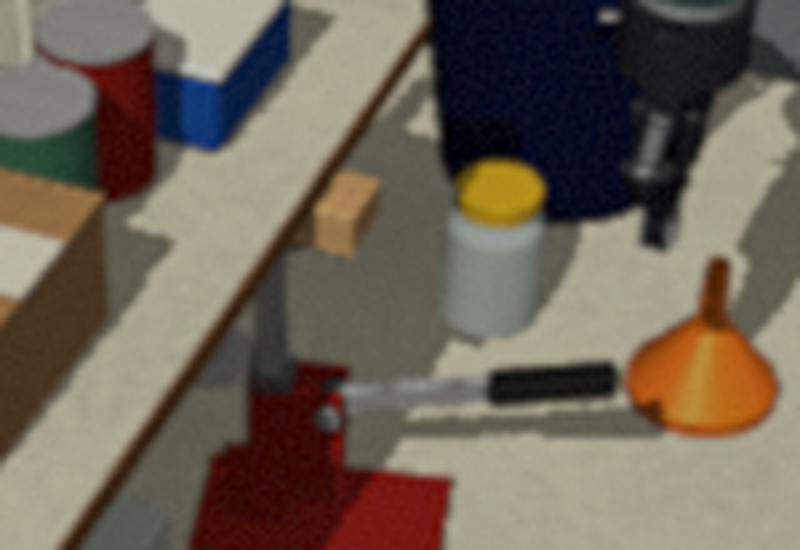

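View pics/wrist10.png

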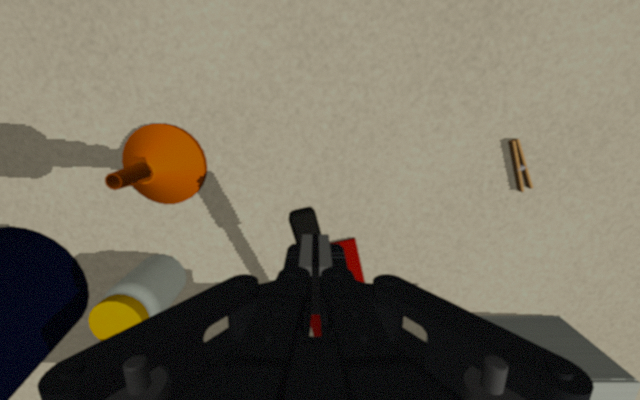

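The slope now reads −0.0025 from the scene camera and −0.001 from the side camera. The top face is at 0.298–0.299 m, so the underside is at about 280 mm. The lever is back up, the hand is clear, and the jar, funnel and peg are untouched. Handing in.

```bash
python3 -c "
from station import env
print(env.hand_in())"
```

```text
the job is handed in; nothing more can be done
None
```

The shelf is level again, standing on the wooden block and the jack, and the job is handed in at about 20 s of the 64 s allowed.

- **Block:** I gripped the block at its near end and re-gripped once, about 5 mm further out, so the fingers would clear the shelf edge. I set it flat on the jack head (about 6 N on contact) and let go. By my measurements it sits within a few millimetres of centre. It is square to the shelf, so it is turned about 13° from the jack's axes.
- **Jack:** I made six lever strokes, one click each, and stopped at the sixth. The first stroke had a short pause partway down. The shelf slope went from about −0.065 at the start to −0.016 after the fifth click.
- **Final check:** On the task's sign, the final slope is +0.0025 from the scene camera and +0.001 from the side camera, within measurement noise of level. The shelf's underside is at about 280 mm. The lever is back up, the hand is clear, and the jar, funnel and peg look unmoved.
- **Disagreements:** The scene and side cameras differed by about 6 mm along y. I settled that with the wrist camera and the contact force. The far end of the block was hidden under the shelf, so I judged it only from the near end and from the shelf rising evenly.

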